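Unlock the medicine safe and hold its key turned

ROBOT

A 6-joint arm with a two-finger parallel gripper is mounted at the origin on a cart in front of the work surface, level with it; the furniture and walls round the work are solid. World frame = base frame: x ahead of the robot, y to its left, z up, the work surface at z = 0. Lengths are in m, angles in rad, forces in N, time in s.
With the tool pointing down it reaches from about 0.225 to 0.725 m from the base axis. Payload 3.1 kg.
Tool frame: the origin (TCP) lies midway between the tips of the shut fingers; the grasp point (between the pads) lies 19 mm behind it; z points along the fingers, y is the line along which they close (so a half turn about z gives the same grasp; the last joint's range is limited). The gripper opens to 85 mm and grips with 20 to 120 N. Pads are 22 mm wide; open, the fingers measure 114 mm over their backs; the gripper's body (76 mm by 85 mm) begins 54 mm behind the grasp point. The pads swing forward as they close: fully open they stand 13 mm farther back than shut.
Start: joints at [0.986, 0.048, 0.099, 1.622, 0, 1.443], TCP at [0.232, 0.471, 0.231] pointing down, gripper open.
Joint ranges: [-2.91, 2.91], [-0.99, 1.94], [-1.21, 1.42], [-2.12, 2.29], [-1.49, 1.47], [-3.14, 3.14]. Speed limits (rad/s): [2.79, 2.79, 3.14, 3.14, 3.14, 3.14].

INTERFACE

Orientations are given as [roll, pitch, yaw] about the fixed x, y, z axes, in that order (R = Rz(yaw) Ry(pitch) Rx(roll)).
In Python, from rig import monitor, grab_frame, camera_params, hand_in, look_for, pinpoint gives the robot as it stands.
- The arm moves only by the shell command python3 -m pendant 'ROWS' [FORCE]. ROWS is JSON, one flat list of numbers, 7 for each row, row after row: the turn, a rotation vector about the tool's x, y, z in units of 6 degrees (1.0 is 6 degrees), then the shift along the tool's x, y, z in units of 50 mm (1.0 is 50 mm), then the opening, from 0 (shut) to 1 (fully open). In form: [ax, ay, az, dx, dy, dz, hand, ax, ay, az, dx, dy, dz, hand, ...]. A call has exactly 10 rows; each row shifts and turns the commanded pose from where the row before left it, along the tool's axes as they then stand; what a row does not reach is not made up. A row lasts 1/10 s, in which the tool goes at most 50 mm and 8.59 degrees, less where a joint would pass 70% of its speed; a pose out of reach is approached as far as the arm can. A call is refused whole if a number of a shift passes 1 or a number of a turn 1, either way. A call with a gripper value outside its range is refused whole. The fingers move at their own pace and stop on an object; FORCE is the grip in N (left out, the last holds). Time passes only in rows, so rows that do not move let the fingers close, or fill a call up. It gives the time, the measured TCP pose, the force, the opening and the grip force at its end, in the units of the state.
- monitor.observe(): the state, without advancing time (a new reading comes with each control period).
- grab_frame(name): name is "scene" or "top" or "wrist"; returns the picture (420x560x3 uint8, blue, green, red); there is no depth.
- camera_params(name): a dict with "fov_y" (degrees; the focal length in pixels is half the picture's height over the tangent of half this angle, whatever the lens; pixels are square), "cx", "cy" (the principal point, pixels), "view" (4x4, takes a point from world to camera coordinates); the wrist camera has in their place "tool_from_camera" (4x4, takes a point from camera to tool coordinates, whose origin is the TCP and whose axes are the flange's). Camera axes: x right, y down, z forward; pixel columns grow to the right and rows downward; lengths in m; the calibration is good to about 2 mm. A picture is of the moment at which its call begins: read the wrist's pose just before it. camera_params takes no time and is no camera call.
- hand_in(): hands the job in; it is judged then, once.
Trained networks look in the newest picture that a camera, given by its name, has taken for a name from the list of things; names that differ only in an ending like _2 or _b are one class to them, and where a whole thing is asked for, a point or a joint stands for the part that bears it (a point fixed in the world has none). Each returns a list of dicts, best first, with "confidence" (0 to 1); they miss things now and then, are a little off and sometimes report something else, mostly with a low value. They report only what shows in the picture. A call takes as long as a camera call.
- look_for(camera, name): "pixel" ([row, column] in pixels, amid what is visible of it).
- pinpoint(camera, name): "pixel" ([row, column] in pixels: a listed point, or the origin of a listed thing).
The state is a dict: "clock": time; "joint_pos": joint angles; "dq": joint speeds; "effort": joint torques, N m; "ee_pos": TCP position; "tool_rot": TCP orientation; "force": force on the tool from outside, world axes, zero at the start; "wrist_torque": the same for the moment, N m; "gripper_width": finger opening in m; "grasp_force": force on a finger pad.
Only numpy, scipy, OpenCV 4.12 (cv2) and the standard library are available. Lean on these libraries where they do the work, as an engineer would, in place of code of your own. Each camera call takes 0.05 s, during which the arm holds its last target. There are 200 camera calls.

TASK

Unlock the medicine safe so that I can lift its lid: enter the code on its buttons, white, then blue, then yellow, pressing each one fully down by itself and letting it come up again (never the red one, which wipes the code). Then take the key with the orange head out of the wooden key block, push it fully home into the safe's keyway (its pins are sticky: wiggle it if it stops short) and only then turn it a quarter turn clockwise, as far as it goes, against the lock's return spring. Finish while still holding the key turned and fully in, because the bolts spring back if you let go; leave the black key, the glass and the dropper bottle where they are.

Things in the scene. Friction and masses are not known exactly. Their poses are not given: they have to be found in the camera images.
- safe: medicine safe, off-white steel box fixed to the worktop, 200 mm (x) by 300 mm (y); origin: centre of its underside, front to its -x. Front 88 mm of its top: a deck at z = 70 mm. Behind a gap lies the closed lid, top at 76 mm, with a black lift lip to 81 mm. On the deck, all at x = -56 mm: red button at y = 109 mm, blue 71, white 33, yellow -5, lock -85 mm (+y is left)
- white_button_top (a point): centre of the top of the white button: round, 24 mm across, stands 12 mm above the deck, top at z = 82 mm when up
- blue_button_top (a point): centre of the top of the blue button, the same size
- yellow_button_top (a point): centre of the top of the yellow button, the same size
- red_button_top (a point): centre of the top of the red button, the same size: it wipes the code and must not be pressed
- white_button (a joint): travel of the white button: 0 up, 0.006 m fully down; a spring of 2 N at first and about 6 N at the bottom pushes it up again; counts as pressed beyond 0.004 m
- blue_button (a joint): travel of the blue button, as the white one
- yellow_button (a joint): travel of the yellow button, as the white one
- red_button (a joint): travel of the red button, as the white one
- keyway (a point): centre of the keyway's mouth in the brass lock plug (z = 76 mm on the safe) inside a 45 mm steel bezel; z up; turns with the plug. Keyway: upright slot 16.5 mm along the point's x, 5.5 mm along y, over 30 mm deep, 2 mm chamfer at the mouth. Two sprung pins, 9 and 16 mm down, make the key stick on the way: it takes a push of about 8 to 18 N, less if it is twisted to and fro by a few degrees
- lock_cylinder (a joint): turn of the lock plug: 0 at rest (keyway along the safe's x), grows clockwise seen from above, stop at 1.57 rad. A spring (0.03 N m at rest, 0.13 N m at the stop) turns it back. Blocked after 2 or 3 degrees until white, blue and yellow have been pressed. The key has 6 to 12 degrees of play in the keyway: turn the hand 100 to 110 degrees to bring the plug to its stop
- safe_key: the safe's key, loose, about 40 g, upright, blade down, in the key block. Orange head 10 mm thick (its x), 32 mm wide (y), from z = 4 to 38 mm; origin on its axis under its steel collar (9 x 20 mm), which rests on the block's top and, when fully in, on the lock plug. Blade 4 mm thick (x), 15 mm wide (y), 29 mm long, tapered tip; fits the keyway either way round, its y along the keyway's x
- door_key: another key of the same shape with a black head, standing in the other slot; leave it
- key_block: oak key block on a darker foot, fixed to the worktop, 62 mm (x) by 142 mm (y), top at z = 40 mm; origin at the centre of its underside. Two slots, 34 mm deep, at y = +35 and -35 mm hold the keys; either key may stand in either slot
- glass: clear drinking glass, 80 mm across, 91 mm high, standing loose; origin at the centre of its underside
- dropper_bottle: brown dropper bottle, 33 mm across, 102 mm high, standing loose; origin at the centre of its underside

How it is judged:
On the way, in this order (a step that is already met when the one before it is completed fails the run):
1. the white button is pressed down (value of joint white_button above 0.004 m), for 0.04 s.
2. then, white up again, the blue button is pressed down (value of joint blue_button above 0.004 m and value of joint white_button below 0.002 m), for 0.04 s.
3. then, blue up again, the yellow button is pressed down (value of joint yellow_button above 0.004 m and value of joint blue_button below 0.002 m), for 0.04 s.
4. the orange key is fully home in the keyway, not yet turned (z of safe_key in the frame of keyway below 0.003 m and horizontal distance between safe_key and keyway below 0.004 m and value of joint lock_cylinder below 0.4 rad), for 0.1 s.
At the end, for the whole second after the job is handed in: the fingers still grip the orange key (over 3 N), which sits in the keyway with its collar within 4 mm of the plug and holds the plug turned clockwise by more than 1.35 rad (77 degrees) of its 90, at rest; all buttons are up (value of joint lock_cylinder above 1.35 rad and z of safe_key in the frame of keyway below 0.004 m and horizontal distance between safe_key and keyway below 0.004 m and contact force between the fingers and safe_key above 3 N and angular speed of safe_key below 0.3 rad/s and value of joint each of white_button, blue_button, yellow_button below 0.002 m); the arm keeps its last pose, push and grip.
It fails at once if the red button is pressed (value of joint red_button above 0.003 m).
It fails at once if two buttons are down at the same time (value of joint each of white_button, blue_button above 0.003 m or value of joint each of white_button, yellow_button above 0.003 m or value of joint each of blue_button, yellow_button above 0.003 m).
It fails at once if the black key is moved by more than 2 cm (distance of door_key from where it was at the start of the episode above 0.02 m).
It fails at once if the glass or the dropper bottle is shifted by more than 3 cm or upset (distance of any of glass, dropper_bottle from where it was at the start of the episode above 0.03 m or angle between any of glass, dropper_bottle's own z axis and vertical above 0.5 rad).
It also fails if it takes over 72 s, if anything falls off the work surface, if the arm or the gripper's body presses on something with over 40 N, if the wrist force passes 120 N, or if a joint passes its speed limit or range.

## Working session

There is one attempt and no reset: what is moved stays moved. The work goes in short steps, Python scripts to look and compute and a shell command to move; the robot and the scene stay as the last step left them, time stands still between calls to the robot, and variables do not carry over. Pictures are saved under pics/ and viewed, at most 10 in all, crops included, and the job is handed in when it is done.

```bash
ls; mkdir -p pics; cat > h.py <<'E'
import numpy as np, cv2
from rig import monitor, grab_frame, camera_params, hand_in, look_for, pinpoint
from scipy.spatial.transform import Rotation as R
def K(n):
    p=camera_params(n); return 210/np.tan(np.radians(p['fov_y'])/2),p['cx'],p['cy'],p
def ray(n,px,st=None):
    f,cx,cy,p=K(n); d=np.array([(px[1]-cx)/f,(px[0]-cy)/f,1.])
    if 'view' in p: T=np.linalg.inv(np.array(p['view']))
    else:
        W=np.eye(4); W[:3,:3]=R.from_euler('xyz',st['tool_rot']).as_matrix(); W[:3,3]=st['ee_pos']
        T=W@np.array(p['tool_from_camera'])
    d=T[:3,:3]@d; return T[:3,3],d/np.linalg.norm(d)
def atz(r,z): return r[0]+r[1]*(z-r[0][2])/r[1][2]
def tri(rs):
    A=np.zeros((3,3));b=np.zeros(3)
    for o,d in rs:
        P=np.eye(3)-np.outer(d,d);A+=P;b+=P@o
    x=np.linalg.solve(A,b); return x,[float(np.linalg.norm((np.eye(3)-np.outer(d,d))@(x-o))) for o,d in rs]
E
python3 - <<'E'
from h import *
np.set_printoptions(precision=4,suppress=True)
s=monitor.observe();print(s)
ims=[]
for c in ['scene','top','wrist']:
    im=grab_frame(c); cv2.imwrite(f'pics/{c}0.png',im)
    print(c,{k:np.array(v) for k,v in camera_params(c).items()})
P={}
for n in ['white_button_top','blue_button_top','yellow_button_top','red_button_top','keyway','safe','safe_key','door_key','key_block','glass','dropper_bottle']:
    rs=[]
    for c in ['scene','top']:
        r=pinpoint(c,n)
        if r: 
            print(n,c,[(np.round(q['pixel'],1),round(q['confidence'],2)) for q in r[:2]]); rs.append(ray(c,r[0]['pixel']))
    if len(rs)==2: print('   ',*tri(rs))
E
```

```text
pics
{'clock': 0.0, 'joint_pos': array([0.9862, 0.0487, 0.0976, 1.622 , 0.    , 1.443 ]), 'dq': array([ 0.0002,  0.0011, -0.0003,  0.0002, -0.0021,  0.0001]), 'effort': array([  0.0011, -33.8782,  32.0015,   0.0203,  -0.0001,   0.    ]), 'ee_pos': array([0.2312, 0.4707, 0.2301]), 'tool_rot': array([-3.1393, -0.0003,  2.6848]), 'force': array([-0.6024, -0.788 , -0.0214]), 'wrist_torque': array([ 0.0302,  0.0252, -0.0902]), 'grasp_force': 0.0, 'gripper_width': 0.08523798577359123}
scene {'fov_y': array(52.8289), 'cx': array(277.7628), 'cy': array(209.7645), 'view': array([[ 0.5508, -0.8345, -0.0164, -0.3713],
       [-0.4004, -0.2469, -0.8825,  0.3042],
       [ 0.7323,  0.4926, -0.4701,  0.5286],
       [ 0.    ,  0.    ,  0.    ,  1.    ]])}
top {'fov_y': array(56.573), 'cx': array(284.0369), 'cy': array(206.4365), 'view': array([[-0.007 , -1.    , -0.0051, -0.0331],
       [-0.9836,  0.0078, -0.1804,  0.6368],
       [ 0.1804,  0.0038, -0.9836,  1.0144],
       [ 0.    ,  0.    ,  0.    ,  1.    ]])}
wrist {'fov_y': array(62.0851), 'cx': array(282.4578), 'cy': array(213.8055), 'tool
[... 1087 characters left out ...]
rray([226.9, 227.3]), 0.61), (array([237.7, 388.4]), 0.16)]
safe_key top [(array([229.8, 366.2]), 0.55)]
door_key scene [(array([280.3, 392.6]), 0.7), (array([214.5, 227.7]), 0.68)]
door_key top [(array([238. , 386.8]), 0.37)]
    [ 0.5509 -0.3227  0.042 ] [0.0037662084456100316, 0.0037662084456100155]
key_block scene [(array([289.3, 375.3]), 0.56)]
key_block top [(array([231.9, 371.9]), 0.78)]
    [ 0.5719 -0.2901 -0.0057] [0.00032804475136537247, 0.0003280447513653747]
glass scene [(array([219.5, 323.2]), 0.97)]
dropper_bottle scene [(array([239.7, 357.5]), 0.84)]
dropper_bottle top [(array([188.8, 338.5]), 0.75)]
    [ 0.6967 -0.1965  0.0082] [0.0006219844594946986, 0.0006219844594945231]
```

```bash
python3 - <<'E'
import cv2,numpy as np
a=cv2.imread('pics/scene0.png');b=cv2.imread('pics/top0.png')
a=cv2.resize(a[150:350,130:480],(800,457),interpolation=2)
cv2.imwrite('pics/sc.png',a)
b=cv2.resize(b[120:300,150:450],(800,480),interpolation=2); cv2.imwrite('pics/tc.png',b)
E
```

```text
(no output)
```

View pics/sc.png

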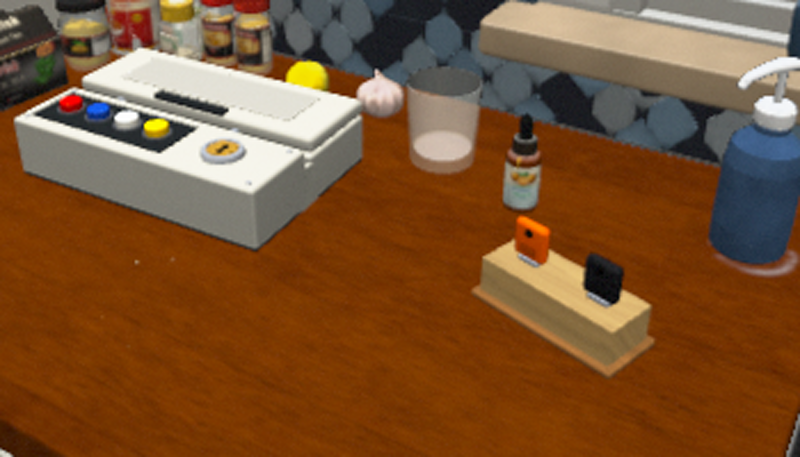

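View pics/tc.png

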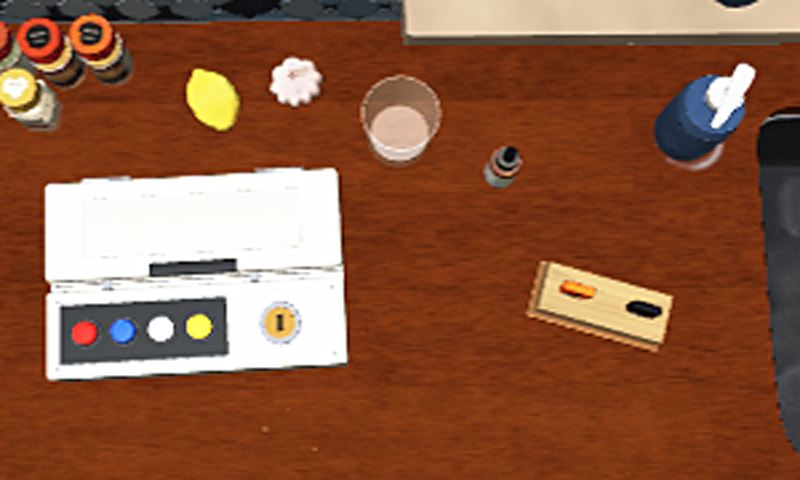

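The pictures show the safe at left with red, blue, white, yellow and the lock running left to right (top view pixels about (245,181) to (241,255)). The orange key is in the block's left slot (229,366) and the black one in the right. I'll fit poses with colour centroids.

```bash
cat >> h.py <<'E'
HS={'red':[((0,140,90),(6,255,255)),((174,140,90),(180,255,255))],'blue':[((105,130,70),(125,255,255))],'yellow':[((24,150,120),(34,255,255))],'orange':[((6,190,150),(18,255,255))]}
def cent(im,col,roi):
    h=cv2.cvtColor(im,cv2.COLOR_BGR2HSV); m=sum(cv2.inRange(h,*x) for x in HS[col])
    r0,r1,c0,c1=roi; k=np.zeros_like(m);k[r0:r1,c0:c1]=m[r0:r1,c0:c1]
    n,_,st,ce=cv2.connectedComponentsWithStats(k)
    if n<2: return None
    i=1+np.argmax(st[1:,4]); return ce[i][::-1],st[i]
LX={'red':(-.056,.109,.079),'blue':(-.056,.071,.079),'white':(-.056,.033,.079),'yellow':(-.056,-.005,.079),'lock':(-.056,-.085,.076)}
E
python3 - <<'E'
from h import *
from scipy.optimize import least_squares
np.set_printoptions(precision=4,suppress=True)
ims={c:cv2.imread(f'pics/{c}0.png') for c in ['scene','top']}
roi={'scene':(185,212,150,210),'top':(235,252,172,236)}
kroi={'scene':(240,275,350,380),'top':(215,245,350,385)}
ob={}
for c in ims:
    for col in ['red','blue','yellow']:
        r=cent(ims[c],col,roi[c]); ob[c,col]=r[0]
        print(c,col,r)
ob['scene','lock']=np.array([215.3,226.9]);ob['top','lock']=np.array([240.6,254.9])
ob['scene','white']=np.array([202.,185.1]);ob['top','white']=np.array([243.4,210.4])
for k in ['red','blue','yellow','white','lock']: print(k,*tri([ray('scene',ob['scene',k]),ray('top',ob['top',k])]))
def proj(c,p):
    f,cx,cy,P=K(c); q=np.array(P['view'])@np.r_[p,1]; return np.array([cy+f*q[1]/q[2],cx+f*q[0]/q[2]])
def w(p,l): c,s=np.cos(p[2]),np.sin(p[2]); return np.array([p[0]+c*l[0]-s*l[1],p[1]+s*l[0]+c*l[1],l[2]+p[3]])
f=lambda p:np.concatenate([proj(c,w(p,LX[k]))-o for (c,k),o in ob.items()])
s=least_squares(f,[.6,.12,0,0]); print(s.x,np.abs(s.fun).max())
for k in LX: print(k,w(s.x,LX[k]))
o=[]
for c in ims:
    r=cent(ims[c],'orange',kroi[c]); print(c,r); o.append(ray(c,r[0]))
print(tri(o))
# black key hand-read: bottle of head centres
b=[ray('scene',[150+279/2.286,130+603/2.286]),ray('top',[120+309/2.667,150+644/2.667])]
print(tri(b))
E
```

```text
scene red (array([194.8308, 160.6   ]), array([156, 191,  10,   8,  65], dtype=int32))
scene blue (array([198.1061, 172.5455]), array([168, 195,  10,   8,  66], dtype=int32))
scene yellow (array([204.4821, 198.    ]), array([193, 202,  11,   6,  56], dtype=int32))
top red (array([244.4925, 181.2985]), array([177, 240,  10,  10,  67], dtype=int32))
top blue (array([243.6866, 195.5075]), array([191, 240,  10,   9,  67], dtype=int32))
top yellow (array([241.7193, 224.    ]), array([220, 238,   9,   9,  57], dtype=int32))
red [0.5321 0.2357 0.0773] [0.0004901792538270413, 0.000490179253827174]
blue [0.534  0.1979 0.0778] [0.00047334905234688613, 0.0004733490523470105]
yellow [0.5384 0.1221 0.0797] [0.0005120326336654072, 0.0005120326336654252]
white [0.5344 0.1583 0.078 ] [0.00043240047420822905, 0.00043240047420834717]
lock [0.5411 0.0409 0.0744] [0.0008678898528314761, 0.0008678898528314534]
[ 0.5931  0.1291  0.0486 -0.0009] 0.8935687962792258
red [0.5318 0.2353 0.0781]
blue [0.5337 0.1973 0.0781]
white [0.5355 0.1594 0.0781]
yellow [0.5374 0.1214 0.0781]
lock [0.5412 0.0415 0.0751]
scene (array([253.2328, 363.0899]), array([355, 244,  16,  21, 189], dtype=int32))
top (array([227.8485, 365.6667]), array([360, 226,  13,   5,  33], dtype=int32))
(array([ 0.5749, -0.2582,  0.0638]), [0.000124012722466998, 0.0001240127224670561])
(array([ 0.5526, -0.3266,  0.0614]), [0.0005823032915318765, 0.0005823032915318188])
```

```bash
python3 -m pendant '[0,0,-0.964,0,0,0,0, 0,0,-0.964,0,0,0,0, 0,0,-0.964,0,0,0,0, 0,0,-0.964,0,0,0,0, 0,0,-0.964,0,0,0,0, 0,0,0,-0.578,-0.651,0,0, 0,0,0,-0.578,-0.651,0,0, 0,0,0,-0.578,-0.651,0,0, 0,0,0,-0.578,-0.651,0,0, 0,0,0,-0.578,-0.651,0,0]' 60
python3 -m pendant '[0,0,0,-0.578,-0.651,0.12,0, 0,0,0,-0.578,-0.651,0.12,0, 0,0,0,-0.578,-0.651,0.12,0, 0,0,0,-0.578,-0.651,0.12,0, 0,0,0,-0.578,-0.651,0.12,0, 0,0,0,0,0,0,0, 0,0,0,0,0,0,0, 0,0,0,0,0,0,0, 0,0,0,0,0,0,0, 0,0,0,0,0,0,0]'
python3 - <<'E'
from h import *
np.set_printoptions(precision=4,suppress=True)
s=monitor.observe(); im=grab_frame('wrist'); cv2.imwrite('pics/w1.png',im)
for c,z in [('red',.082),('blue',.082),('yellow',.082)]:
    r=cent(im,c,(0,420,0,560)); print(c,r, atz(ray('wrist',r[0],s),z) if r else 0)
for n,z in [('white_button_top',.082),('blue_button_top',.082),('yellow_button_top',.082),('red_button_top',.082),('keyway',.076)]:
    print(n,[(np.array(q['pixel']),q['confidence'],atz(ray('wrist',q['pixel'],s),z)) for q in pinpoint('wrist',n)[:2]])
E
```

```text
clock: 2.25
ee_pos: [0.3847, 0.3143, 0.2315]
tool_rot: [3.141, 0.001, -3.093]
force: [0.3, 1.1, 0.3]
gripper_width: -0.0001
grasp_force: 0.0
clock: 3.25
ee_pos: [0.5353, 0.161, 0.2019]
tool_rot: [3.141, 0.001, -3.092]
force: [0.1, -0.2, 1.1]
gripper_width: -0.0001
grasp_force: 0.0
red (array([206.4657, 377.1217]), array([363, 192,  30,  30, 715], dtype=int32)) [0.5316 0.2352 0.082 ]
blue (array([206.7729, 329.1681]), array([315, 192,  30,  30, 678], dtype=int32)) [0.5337 0.1979 0.082 ]
yellow (array([207.4297, 232.2686]), array([218, 194,  30,  28, 633], dtype=int32)) [0.5379 0.1225 0.082 ]
white_button_top [(array([207.3, 281.5]), 0.97, array([0.5359, 0.1608, 0.082 ]))]
blue_button_top [(array([207.9, 329.1]), 0.89, array([0.5346, 0.1979, 0.082 ]))]
yellow_button_top [(array([209.8, 228.8]), 0.87, array([0.54  , 0.1198, 0.082 ]))]
red_button_top [(array([208.4, 376.6]), 0.92, array([0.5331, 0.235 , 0.082 ]))]
keyway [(array([208.9, 129. ]), 0.89, array([0.5448, 0.0394, 0.076 ]))]
```

View pics/w1.png

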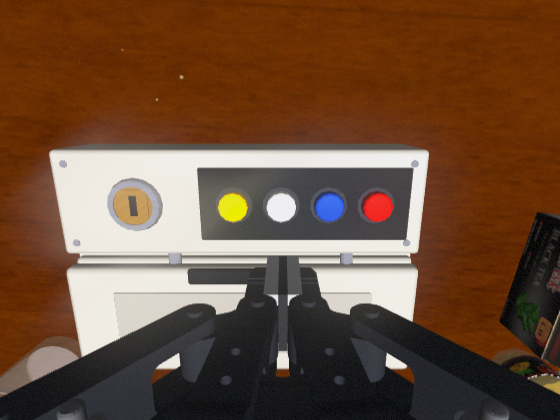

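```bash
python3 -m pendant '[0,0,0,0,-0.02,0.7,0, 0,0,0,0,0,0.7,0, 0,0,0,0,0,0.6,0, 0,0,0,0,0,0.2,0, 0,0,0,0,0,0.1,0, 0,0,0,0,0,0.1,0, 0,0,0,0,0,0.12,0, 0,0,0,0,0,0,0, 0,0,0,0,0,0,0, 0,0,0,0,0,0,0]'
```

```text
clock: 4.55
ee_pos: [0.5372, 0.1591, 0.0769]
tool_rot: [3.141, 0.003, -3.094]
force: [0.1, -0.7, 4.0]
gripper_width: -0.0003
grasp_force: 1.9
```

```bash
python3 -m pendant '[0,0,0,0,0,0.02,0, 0,0,0,0,0,0.02,0, 0,0,0,0,0,0.02,0, 0,0,0,0,0,0,0, 0,0,0,0,0,0,0, 0,0,0,0,0,0,0, 0,0,0,0,0,0,0, 0,0,0,0,0,0,0, 0,0,0,0,0,0,0, 0,0,0,0,0,0,0]'
```

```text
clock: 5.55
ee_pos: [0.5372, 0.1591, 0.0757]
tool_rot: [3.141, 0.004, -3.094]
force: [-3.3, -1.2, 13.6]
gripper_width: -0.0001
grasp_force: 6.8
```

```bash
python3 -m pendant '[0,0,0,0,0,-0.3,0, 0,0,0,0,0,-0.2,0, 0,0,0,0,0,0,0, 0,0,0,0,0.38,0,0, 0,0,0,0,0.38,0,0, 0,0,0,0,0,0,0, 0,0,0,0,0,0,0, 0,0,0,0,0,0.2,0, 0,0,0,0,0,0.15,0, 0,0,0,0,0,0,0]'
python3 -m pendant '[0,0,0,0,0,0.05,0, 0,0,0,0,0,0.05,0, 0,0,0,0,0,0.04,0, 0,0,0,0,0,0.01,0, 0,0,0,0,0,0,0, 0,0,0,0,0,0,0, 0,0,0,0,0,0,0, 0,0,0,0,0,0,0, 0,0,0,0,0,0,0, 0,0,0,0,0,0,0]'
```

```text
clock: 6.55
ee_pos: [0.534, 0.1962, 0.0787]
tool_rot: [-3.141, -0.001, -3.094]
force: [0.9, -0.9, 3.4]
gripper_width: 0.0002
grasp_force: 1.5
clock: 7.55
ee_pos: [0.5341, 0.1963, 0.0757]
tool_rot: [-3.141, 0.001, -3.094]
force: [-5.7, -3.0, 14.7]
gripper_width: -0.0001
grasp_force: 7.4
```

Blue bottomed. Now up and 76 mm to the right (passing high over white), to yellow.

```bash
python3 -m pendant '[0,0,0,0,0,-0.3,0, 0,0,0,0,0,-0.3,0, 0,0,0,0,0,0,0, 0,0,0,0,-0.5,0,0, 0,0,0,0,-0.5,0,0, 0,0,0,0,-0.5,0,0, 0,0,0,0,0,0,0, 0,0,0,0,0,0,0, 0,0,0,0,0,0.2,0, 0,0,0,0,0,0.25,0]'
python3 -m pendant '[0,0,0,0,0,0.05,0, 0,0,0,0,0,0.05,0, 0,0,0,0,0,0.05,0, 0,0,0,0,0,0,0, 0,0,0,0,0,0,0, 0,0,0,0,0,0,0, 0,0,0,0,0,0,0, 0,0,0,0,0,0,0, 0,0,0,0,0,0,0, 0,0,0,0,0,0,0]'
```

```text
clock: 8.55
ee_pos: [0.5382, 0.1229, 0.0795]
tool_rot: [3.141, 0.002, -3.092]
force: [1.6, -0.7, 4.1]
gripper_width: 0.0004
grasp_force: 2.1
clock: 9.55
ee_pos: [0.5377, 0.1228, 0.0757]
tool_rot: [3.141, 0.002, -3.093]
force: [-5.4, 0.2, 14.8]
gripper_width: -0.0
grasp_force: 7.5
```

```bash
python3 -m pendant '[0,0,0,0,0,-0.6,0, 0,0,0,0,0,-0.9,0, 0,0,0,0,-0.5,-0.8,0, 0,0,0,0,-0.5,0,0, 0,0,0,0,-0.64,0,1, 0,0,0,0,0,0,1, 0,0,0,0,0,0,1, 0,0,0,0,0,0,1, 0,0,0,0,0,0,1, 0,0,0,0,0,0,1]'
cat >> h.py <<'E'
def darkcent(im,roi,t=70):
    r0,r1,c0,c1=roi; m=np.zeros(im.shape[:2],np.uint8); m[r0:r1,c0:c1]=(im[r0:r1,c0:c1].max(2)<t)*255
    return m
E
python3 - <<'E'
from h import *
np.set_printoptions(precision=4,suppress=True)
s=monitor.observe(); im=grab_frame('wrist'); cv2.imwrite('pics/w2.png',im); print(s['ee_pos'],s['tool_rot'])
q=pinpoint('wrist','keyway')[0]; print(q['pixel'],q['confidence'],atz(ray('wrist',q['pixel'],s),.076))
r,c=map(int,q['pixel'])
cv2.imwrite('pics/w2c.png',cv2.resize(im[r-40:r+40,c-50:c+50],(700,560),interpolation=2)); print(r,c)
h=cv2.cvtColor(im,cv2.COLOR_BGR2HSV); m=cv2.inRange(h,(10,90,90),(28,255,255)); k=np.zeros_like(m);k[r-35:r+35,c-35:c+35]=m[r-35:r+35,c-35:c+35]
cs,_=cv2.findContours(k,cv2.RETR_EXTERNAL,2); C=max(cs,key=cv2.contourArea); e=cv2.fitEllipse(C); print('plug',e,atz(ray('wrist',e[0][::-1],s),.076))
mm=np.zeros_like(m);cv2.circle(mm,tuple(int(round(x)) for x in e[0]),int(min(e[1])/2-3),255,-1); d=((im.max(2)<90)&(mm>0)).astype(np.uint8)
cs,_=cv2.findContours(d,cv2.RETR_EXTERNAL,2); C=max(cs,key=cv2.contourArea); a=cv2.minAreaRect(C); print('slot',a,atz(ray('wrist',a[0][::-1],s),.076))
E
```

```text
clock: 10.55
ee_pos: [0.5414, 0.0409, 0.187]
tool_rot: [3.141, -0.001, -3.092]
force: [0.1, 0.1, 0.6]
gripper_width: 0.0847
grasp_force: 0.0
[0.5414 0.0409 0.187 ] [ 3.1414 -0.0006 -3.0922]
[212.1, 284.2] 0.82 [0.5431 0.0428 0.076 ]
212 284
plug ((283.62078857421875, 210.70626831054688), (38.62515640258789, 40.41370391845703), 85.39714813232422) [0.542  0.0423 0.076 ]
slot ((283.5, 210.5), (19.0, 5.0), 90.0) [0.5419 0.0422 0.076 ]
```

View pics/w2c.png

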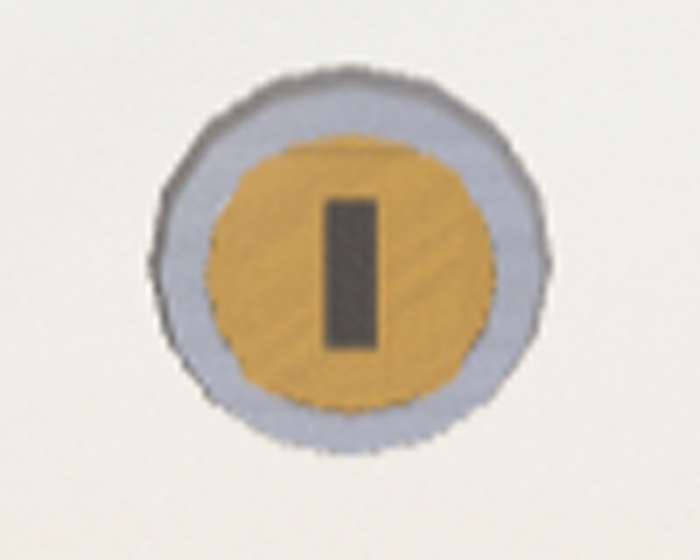

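The slot is crisp at (210,283), aligned with the tool. Next I go above the orange key.

```bash
python3 -m pendant '[0,0,0,-0.054,-0.857,0,1, 0,0,0,-0.054,-0.857,0,1, 0,0,0,-0.054,-0.857,0,1, 0,0,0,-0.054,-0.857,0,1, 0,0,0,-0.054,-0.857,0,1, 0,0,0,-0.054,-0.857,0,1, 0,0,0,-0.054,-0.857,0,1, 0,0,-0.96,0,0,0,1, 0,0,-0.96,0,0,0,1, 0,0,-0.96,0,0,0,1]'
python3 -m pendant '[0,0,-0.96,0,0,0,1, 0,0,-0.96,0,0,0,1, 0,0,-0.96,0,0,0,1, 0,0,-0.96,0,0,0,1, 0,0,-0.96,0,0,0,1, 0,0,-0.96,0,0,0,1, 0,0,-0.96,0,0,0,1, 0,0,-0.96,0,0,0,1, 0,0,-0.96,0,0,0,1, 0,0,0,0,0,0,1]'
cat > key.py <<'E'
from h import *
import sys
np.set_printoptions(precision=4,suppress=True)
s=monitor.observe(); im=grab_frame('wrist'); cv2.imwrite(f'pics/{sys.argv[1]}.png',im); print(s['ee_pos'],s['tool_rot'])
h=cv2.cvtColor(im,cv2.COLOR_BGR2HSV); m=cv2.inRange(h,*HS['orange'][0])
cs,_=cv2.findContours(m,cv2.RETR_EXTERNAL,2); C=max(cs,key=cv2.contourArea); a=cv2.minAreaRect(C); print(a,cv2.boundingRect(C))
print(atz(ray('wrist',a[0][::-1],s),.078))
b=cv2.boxPoints(a); P=np.array([atz(ray('wrist',p[::-1],s),.078) for p in b]); print(P)
for n in ['safe_key','door_key']:
    for q in pinpoint('wrist',n)[:1]: print(n,q['pixel'],q['confidence'],atz(ray('wrist',q['pixel'],s),.04))
E
python3 key.py w3
```

```text
clock: 11.65
ee_pos: [0.5748, -0.2592, 0.1869]
tool_rot: [3.141, -0.0, -2.789]
force: [-0.3, 0.2, 0.5]
gripper_width: 0.0852
grasp_force: 0.0
clock: 12.65
ee_pos: [0.575, -0.2584, 0.1872]
tool_rot: [3.141, 0.0, -1.887]
force: [0.3, -0.2, 0.6]
gripper_width: 0.0856
grasp_force: 0.0
[ 0.575  -0.2584  0.1872] [ 3.1414  0.     -1.8871]
((279.5, 191.0), (382.0, 559.0), 90.0) (0, 0, 560, 383)
[ 0.5727 -0.2729  0.078 ]
[[ 0.7037 -0.4472  0.078 ]
 [ 0.3631 -0.3357  0.078 ]
 [ 0.3947 -0.0362  0.078 ]
 [ 0.8565 -0.1878  0.078 ]]
safe_key [201.6, 282.6] 0.68 [ 0.5758 -0.2557  0.04  ]
door_key [112.5, 277.8] 0.76 [ 0.5567 -0.3265  0.04  ]
```

View pics/w3.png

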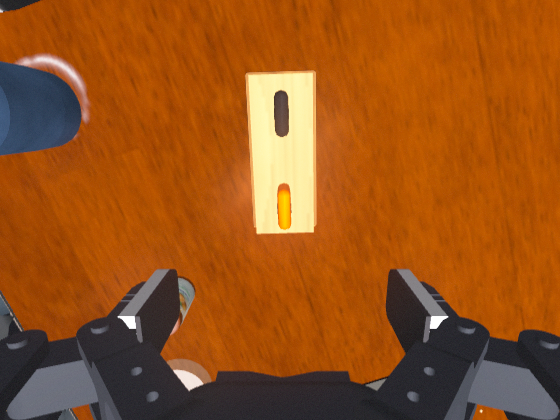

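The orange key is at about (206,285), the black one at (113,281), with the block nearly upright in the picture. Now I measure the orange head's top and its angle.

```bash
cat > key.py <<'E'
from h import *
import sys
np.set_printoptions(precision=4,suppress=True)
if len(sys.argv)>2: s=dict(ee_pos=[.575,-.2584,.1872],tool_rot=[3.1414,0,-1.8871]); im=cv2.imread('pics/w3.png')
else: s=monitor.observe(); im=grab_frame('wrist'); cv2.imwrite(f'pics/{sys.argv[1]}.png',im)
q=(206,285) if len(sys.argv)>2 else pinpoint('wrist','safe_key')[0]['pixel']
r,c=map(int,q)
h=cv2.cvtColor(im,cv2.COLOR_BGR2HSV); k=np.zeros(im.shape[:2],np.uint8)
sl=(slice(r-40,r+40),slice(c-20,c+20))
for name,lo in [('all',(5,190,110)),('top',(9,190,200))]:
    k[:]=0; k[sl]=cv2.inRange(h,lo,(20,255,255))[sl]
    cs,_=cv2.findContours(k,cv2.RETR_EXTERNAL,2); C=max(cs,key=cv2.contourArea); a=cv2.minAreaRect(C); e=cv2.fitEllipse(C)
    M=cv2.moments(C); ce=(M['m10']/M['m00'],M['m01']/M['m00'])
    print(name,a,'ell ang',e[2],atz(ray('wrist',ce[::-1],s),.078))
E
python3 key.py w3 old
```

```text
all ((283.8513488769531, 206.48699951171875), (45.080204010009766, 12.917069435119629), 87.87889862060547) ell ang 178.3123779296875 [ 0.5733 -0.2607  0.078 ]
top ((283.8513488769531, 206.48699951171875), (45.080204010009766, 12.917069435119629), 87.87889862060547) ell ang 178.3123779296875 [ 0.5733 -0.2607  0.078 ]
```

```bash
python3 -m pendant '[0,0,-0.35,0.03,0.01,0,1, 0,0,0,0,0,0.4,1, 0,0,0,0,0,0.5,1, 0,0,0,0,0,0.44,1, 0,0,0,0,0,0,1, 0,0,0,0,0,0,1, 0,0,0,0,0,0,1, 0,0,0,0,0,0,1, 0,0,0,0,0,0,1, 0,0,0,0,0,0,1]'
python3 - <<'E'
from h import *
np.set_printoptions(precision=4,suppress=True)
s=monitor.observe();im=grab_frame('wrist');cv2.imwrite('pics/w4.png',im)
print(s['ee_pos'],s['tool_rot'])
for z in (.078,.04):
  f,cx,cy,p=K('wrist'); q=np.linalg.inv(p['tool_from_camera'])@[0,0,s['ee_pos'][2]-z,1]; print(z,'TCP axis px',cy+f*q[1]/q[2],cx+f*q[0]/q[2])
E
```

```text
clock: 13.8
ee_pos: [0.5744, -0.2602, 0.1213]
tool_rot: [-3.14, -0.0, -1.851]
force: [-0.0, 0.8, -0.1]
gripper_width: 0.0859
grasp_force: 0.0
[ 0.5744 -0.2602  0.1213] [-3.1401 -0.0004 -1.8507]
0.078 TCP axis px 240.16920877420256 282.8278252232704
0.04 TCP axis px 220.7461854050228 282.74434661929706
```

View pics/w4.png

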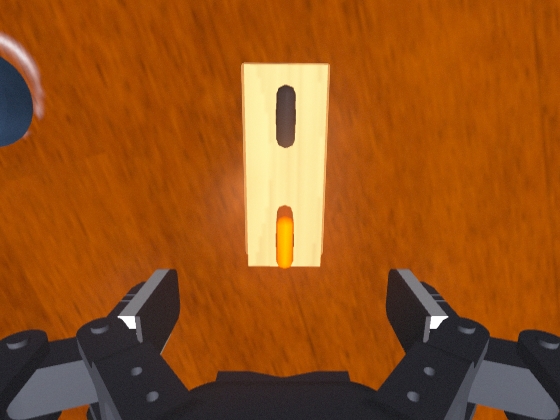

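Key upright in the picture at (239,285), TCP axis projecting at (240,283): a good line-up. Descend and grip.

```bash
python3 -m pendant '[0,0,0,0,0.02,0.4,1, 0,0,0,0,0,0.4,1, 0,0,0,0,0,0.4,1, 0,0,0,0,0,0.29,1, 0,0,0,0,0,0,1, 0,0,0,0,0,0,0, 0,0,0,0,0,0,0, 0,0,0,0,0,0,0, 0,0,0,0,0,0,0, 0,0,0,0,0,0,0]' 100
python3 -m pendant '[0,0,0,0,0,0,0, 0,0,0,0,0,0,0, 0,0,0,0,0,0,0, 0,0,0,0,0,-0.1,0, 0,0,0,0,0,-0.1,0, 0,0,0,0,0,-0.2,0, 0,0,0,0,0,-0.2,0, 0,0,0,0,0,-0.3,0, 0,0,0,0,0,0,0, 0,0,0,0,0,0,0]'
```

```text
clock: 14.85
ee_pos: [0.5733, -0.2599, 0.0465]
tool_rot: [-3.14, -0.0, -1.851]
force: [0.5, -0.2, -0.4]
gripper_width: 0.0125
grasp_force: 0.0
clock: 15.85
ee_pos: [0.5736, -0.2601, 0.0921]
tool_rot: [-3.139, -0.001, -1.851]
force: [0.5, 0.2, 0.1]
gripper_width: 0.0087
grasp_force: 97.8
```

```bash
python3 -m pendant '[0,0,0,0,0,-0.6,0, 0,0,0,0,0,-0.6,0, 0,0,0,-0.803,0.327,0,0, 0,0,0,-0.803,0.327,0,0, 0,0,0,-0.803,0.327,0,0, 0,0,0,-0.803,0.327,0,0, 0,0,0,-0.803,0.327,0,0, 0,0,0,-0.803,0.327,0,0, 0,0,0,-0.803,0.327,0,0, 0,0,0.9,0,0,0,0]'
python3 -m pendant '[0,0,0.995,0,0,0,0, 0,0,0.995,0,0,0,0, 0,0,0.995,0,0,0,0, 0,0,0.995,0,0,0,0, 0,0,0.995,0,0,0,0, 0,0,0.995,0,0,0,0, 0,0,0.995,0,0,0,0, 0,0,0.995,0,0,0,0, 0,0,0.995,0,0,0,0, 0,0,0.995,0,0,0,0]'
python3 -m pendant '[0,0,0.995,0,0,0,0, 0,0,0,0,0,0.2,0, 0,0,0,0,0,0.2,0, 0,0,0,0,0,0,0, 0,0,0,0,0,0,0, 0,0,0,0,0,0,0, 0,0,0,0,0,0,0, 0,0,0,0,0,0,0, 0,0,0,0,0,0,0, 0,0,0,0,0,0,0]'
python3 - <<'E'
from h import *
s=monitor.observe();print(s['ee_pos'],s['tool_rot'],s['joint_pos'])
im=grab_frame('wrist');cv2.imwrite('pics/w5.png',im)
f,cx,cy,p=K('wrist')
for nm,z in [('tip',.036),('origin',.007)]:
  q=np.linalg.inv(p['tool_from_camera'])@[0,0,z,1]; print(nm,cy+f*q[1]/q[2],cx+f*q[0]/q[2])
a=cv2.resize(im[150:350,180:380],(560,560),interpolation=2)
cv2.imwrite('pics/w5c.png',a)
E
```

```text
clock: 16.85
ee_pos: [0.539, 0.0472, 0.1502]
tool_rot: [3.139, 0.002, -1.94]
force: [-0.5, -0.4, -1.0]
gripper_width: 0.0086
grasp_force: 97.8
clock: 17.85
ee_pos: [0.54, 0.0421, 0.15]
tool_rot: [3.141, -0.002, -2.991]
force: [-0.6, 0.1, -0.2]
gripper_width: 0.0087
grasp_force: 97.8
clock: 18.85
ee_pos: [0.5407, 0.042, 0.131]
tool_rot: [-3.142, 0.0, -3.091]
force: [-0.3, -0.2, -0.5]
gripper_width: 0.0086
grasp_force: 97.8
[0.54073939 0.04203123 0.13104641] [-3.14151637e+00  4.49684575e-04 -3.09096944e+00] [-4.60701192e-02  9.33077929e-02 -5.21258421e-02  1.42490774e+00
 -3.25130761e-05 -9.66933242e-02]
tip 245.12863937082759 281.622162769828
origin 267.25870176787777 281.51296469675816
```

View pics/w5c.png

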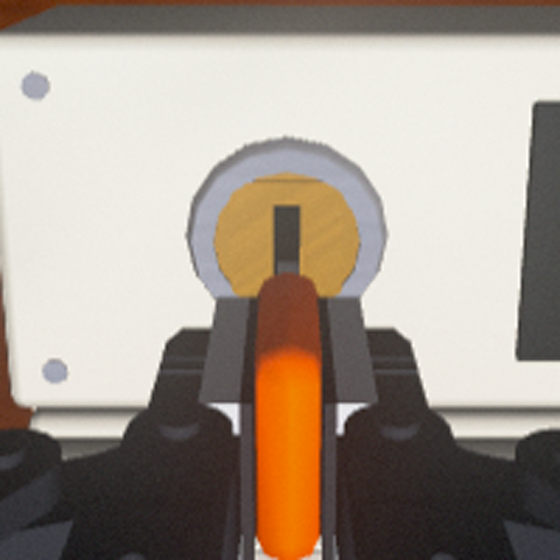

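The orange head is held upright between the pads, in line with the slot (columns both ≈283). I'll check where the blade sits along the column.

```bash
python3 - <<'E'
import cv2
im=cv2.imread('pics/w5.png')
for r in range(214,262,2): print(r,' '.join('%3d/%3d/%3d'%tuple(im[r,c]) for c in range(275,292,1)[::2]))
E
```

```text
214  78/131/165  80/131/165  75/126/160  75/128/165  78/133/168  77/131/164  77/131/164  78/129/164  78/132/165
216  82/152/197  83/153/194  84/151/195  82/150/191  80/149/191  84/150/192  81/148/192  81/150/193  82/152/195
218  82/152/192  84/151/193  80/149/190  83/150/191  85/150/191  81/149/191  83/152/195  80/152/196  81/152/196
220  83/149/192  84/152/193  81/147/191  80/147/189  81/150/194  82/152/196  79/153/196  81/152/196  80/151/196
222  82/151/190  83/150/193  83/150/192  81/151/192  82/153/197  81/154/197  80/150/192  78/152/194  79/150/192
224  81/147/190  79/124/155  67/ 72/ 77  70/ 77/ 78  66/ 73/ 78  66/ 72/ 78  78/126/158  79/148/192  81/150/193
226  82/153/196  76/125/153  65/ 73/ 79  67/ 75/ 78  68/ 73/ 79  67/ 72/ 78  77/126/158  80/148/193  80/149/191
228  84/155/197  77/124/154  69/ 75/ 80  66/ 73/ 77  66/ 72/ 78  66/ 73/ 78  76/126/158  78/147/190  80/149/192
230  82/153/197  76/123/154  67/ 73/ 78  65/ 73/ 78  66/ 70/ 77  66/ 74/ 76  74/125/158  81/149/191  82/152/194
232  80/153/196  73/121/151  68/ 71/ 77  67/ 72/ 78  65/ 69/ 76  63/ 69/ 75  76/127/158  79/
[... 887 characters left out ...]
/156  66/129/173  71/149/193
250  58/ 82/133  52/ 69/119  51/ 66/116  47/ 65/114  52/ 69/120  51/ 70/125  50/ 69/125  46/ 66/125  54/102/157
252  52/ 70/120  51/ 67/118  51/ 69/119  52/ 72/120  49/ 69/121  49/ 69/123  50/ 70/127  44/ 67/125  48/ 73/132
254  46/ 66/118  51/ 67/119  47/ 64/116  49/ 68/118  50/ 72/125  49/ 70/127  49/ 70/127  49/ 71/131  48/ 70/131
256  50/ 68/118  48/ 66/118  43/ 64/117  43/ 61/115  47/ 63/123  44/ 65/124  48/ 66/127  44/ 68/129  42/ 65/131
258  46/ 65/119  47/ 64/119  46/ 66/120  49/ 69/122  43/ 66/123  48/ 70/129  43/ 64/126  49/ 71/131  45/ 66/132
260  43/ 63/116  46/ 65/119  45/ 63/121  43/ 64/118  41/ 64/123  42/ 64/128  40/ 63/128  45/ 67/131  43/ 65/129
```

```bash
python3 - <<'E'
import cv2,numpy as np
im=cv2.imread('pics/w5.png')[205:262,255:312].astype(float)
im=np.clip((im/255)**0.6*255,0,255).astype(np.uint8)
a=cv2.resize(im,(570,570),interpolation=0)
b=grab=None
from h import *
s=grab_frame('scene'); cv2.imwrite('pics/s5.png',s); b=cv2.resize(s[160:240,190:260],(228*2,570),interpolation=2) if 0 else cv2.resize(s[170:235,195:226+31],(230,241),interpolation=2)
c=np.zeros((570,800,3),np.uint8); c[:,:570]=a; c[:241,570:]=b; cv2.imwrite('pics/z5.png',c)
E
```

```text
(no output)
```

View pics/z5.png

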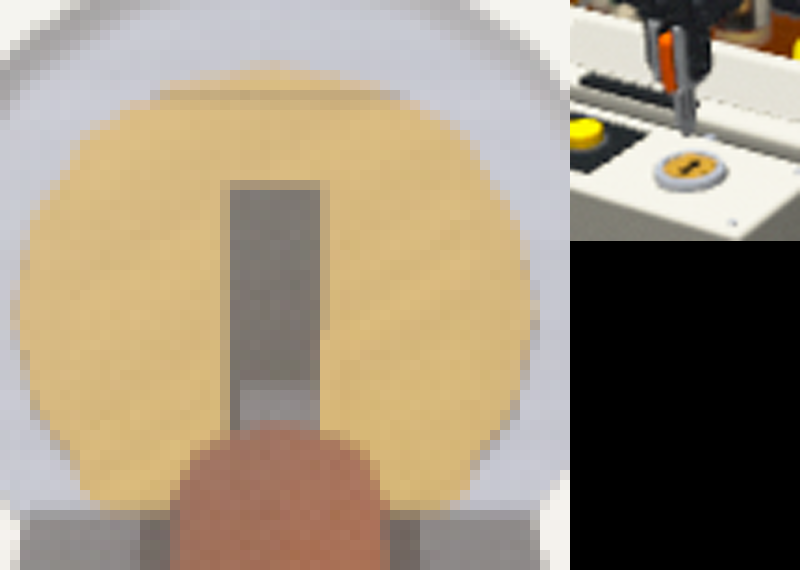

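The zoom shows the slot at rows 223–247, columns 278–287, with the blade visible over its rear end (columns 279–287), so they line up sideways. The key appears about 1 mm too far back, so I shift 1 mm forward and descend gently.

```bash
python3 -m pendant '[0,0,0,0.02,0,0,0, 0,0,0,0,0,0.14,0, 0,0,0,0,0,0.08,0, 0,0,0,0,0,0.04,0, 0,0,0,0,0,0.04,0, 0,0,0,0,0,0.04,0, 0,0,0,0,0,0.04,0, 0,0,0,0,0,0.04,0, 0,0,0,0,0,0,0, 0,0,0,0,0,0,0]'
```

```text
clock: 19.95
ee_pos: [0.5396, 0.042, 0.1098]
tool_rot: [3.142, 0.0, -3.091]
force: [-0.0, 0.3, -0.0]
gripper_width: 0.0084
grasp_force: 97.8
```

```bash
python3 -m pendant '[0,0,0,0,0,0.04,0, 0,0,0,0,0,0.04,0, 0,0,0,0,0,0.03,0, 0,0,0,0,0,0.03,0, 0,0,0,0,0,0,0, 0,0,0,0,0,0,0, 0,0,0,0,0,0,0, 0,0,0,0,0,0,0, 0,0,0,0,0,0,0, 0,0,0,0,0,0,0]'
```

```text
clock: 20.95
ee_pos: [0.5396, 0.042, 0.1029]
tool_rot: [3.142, 0.0, -3.091]
force: [0.0, 0.1, 0.2]
gripper_width: 0.0081
grasp_force: 97.8
```

```bash
python3 -m pendant '[0,0,0.5,0,0,0.04,0, 0,0,-0.5,0,0,0.04,0, 0,0,-0.5,0,0,0.04,0, 0,0,0.5,0,0,0.04,0, 0,0,0.5,0,0,0.04,0, 0,0,-0.5,0,0,0.04,0, 0,0,-0.5,0,0,0,0, 0,0,0.5,0,0,0,0, 0,0,0,0,0,0,0, 0,0,0,0,0,0,0]'
```

```text
clock: 21.95
ee_pos: [0.5393, 0.042, 0.0908]
tool_rot: [3.142, -0.0, -3.09]
force: [-1.6, 0.1, -0.1]
gripper_width: 0.0085
grasp_force: 97.9
```

```bash
python3 -m pendant '[0,0,0.5,0,0,0.03,0, 0,0,-0.5,0,0,0.03,0, 0,0,-0.5,0,0,0.03,0, 0,0,0.5,0,0,0.03,0, 0,0,0.5,0,0,0.03,0, 0,0,-0.5,0,0,0.03,0, 0,0,-0.5,0,0,0,0, 0,0,0.5,0,0,0,0, 0,0,0,0,0,0,0, 0,0,0,0,0,0,0]'
```

```text
clock: 22.95
ee_pos: [0.5394, 0.0419, 0.0826]
tool_rot: [-3.141, -0.0, -3.09]
force: [-3.2, -0.4, 6.3]
gripper_width: 0.0085
grasp_force: 98.4
```

```bash
python3 -m pendant '[0,0,0.5,0,0,0.02,0, 0,0,-0.5,0,0,0.02,0, 0,0,-0.5,0,0,0,0, 0,0,0.5,0,0,0,0, 0,0,0.5,0,0,0,0, 0,0,-0.5,0,0,0,0, 0,0,-0.5,0,0,0,0, 0,0,0.5,0,0,0,0, 0,0,0,0,0,0,0, 0,0,0,0,0,0,0]'
python3 - <<'E'
from h import *
np.set_printoptions(precision=4,suppress=True)
s=monitor.observe();print(s['ee_pos'],s['force'],s['wrist_torque']);im=grab_frame('wrist');cv2.imwrite('pics/w6.png',im)
sc=grab_frame('scene');cv2.imwrite('pics/s6.png',sc)
c=np.zeros((560,800,3),np.uint8);c[:,:400]=cv2.resize(im[190:330,230:330],(400,560),interpolation=2);c[:,400:]=cv2.resize(sc[180:236,205:245],(400,560),interpolation=2);cv2.imwrite('pics/z6.png',c)
E
```

```text
clock: 23.95
ee_pos: [0.5395, 0.0418, 0.0825]
tool_rot: [-3.141, 0.001, -3.09]
force: [-6.3, -1.3, 12.9]
gripper_width: 0.0086
grasp_force: 99.9
[0.5395 0.0418 0.0825] [-6.3311 -1.2882 12.8905] [-0.1642  1.4371  0.0266]
```

View pics/z6.png

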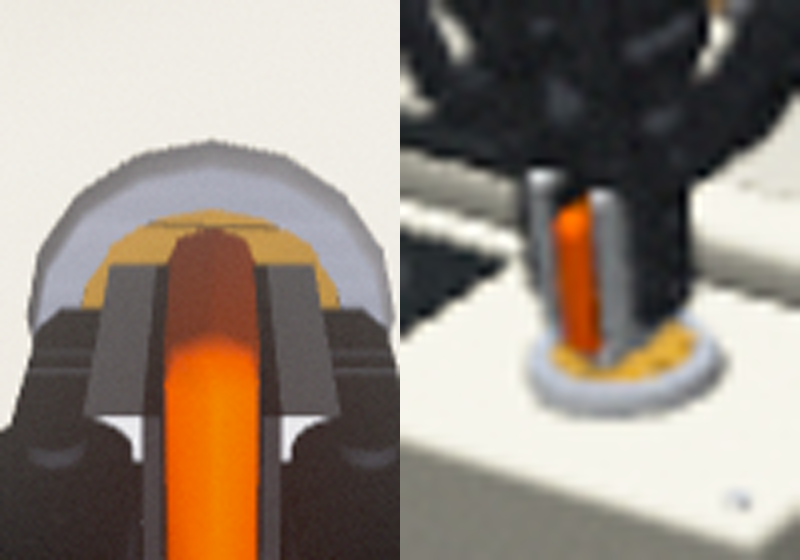

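Key is home: z 0.0825 matches collar on plug, and the pictures show the head just above the brass. Now the turn, pivoting about the key's axis (about 2 mm behind the TCP).

```bash
python3 -m pendant '[0,0,0,0,0,0,0, 0,0,0.9,0,0.004,0,0, 0,0,0.9,0,0.004,0,0, 0,0,0.9,0,0.004,0,0, 0,0,0.9,0,0.004,0,0, 0,0,0.9,0,0.004,0,0, 0,0,0.9,0,0.004,0,0, 0,0,0.9,0,0.004,0,0, 0,0,0.9,0,0.004,0,0, 0,0,0,0,0,0,0]' 120
python3 -c "
from h import *
s=monitor.observe();print(s['force'],s['wrist_torque'],s['tool_rot'])"
```

```text
clock: 25.05
ee_pos: [0.5404, 0.0438, 0.0825]
tool_rot: [3.14, 0.001, 2.438]
force: [-5.9, 0.3, 11.6]
gripper_width: 0.0083
grasp_force: 117.4
[-5.88155093  0.27290851 11.64953298] [0.11192997 1.28511232 0.02755215] [3.14008489e+00 1.10249880e-03 2.43822364e+00]
```

```bash
python3 -m pendant '[0,0,0.95,0,0.004,0,0, 0,0,0.95,0,0.004,0,0, 0,0,0.95,0,0.004,0,0, 0,0,0.95,0,0.004,0,0, 0,0,0.95,0,0.004,0,0, 0,0,0.95,0,0.004,0,0, 0,0,0.95,0,0.004,0,0, 0,0,0.95,0,0.004,0,0, 0,0,0.95,0,0.004,0,0, 0,0,0.9,0,0.004,0,0]'
python3 -m pendant '[0,0,0.3,0,0,0,0, 0,0,0,0,0,0,0, 0,0,0,0,0,0,0, 0,0,0,0,0,0,0, 0,0,0,0,0,0,0, 0,0,0,0,0,0,0, 0,0,0,0,0,0,0, 0,0,0,0,0,0,0, 0,0,0,0,0,0,0, 0,0,0,0,0,0,0]'
python3 - <<'E'
from h import *
np.set_printoptions(precision=4,suppress=True)
s=monitor.observe();print(s['force'],s['wrist_torque'],s['tool_rot'],np.degrees((-3.09-s['tool_rot'][2])%(2*np.pi)))
sc=grab_frame('scene');im=grab_frame('wrist');cv2.imwrite('pics/w7.png',im)
c=np.zeros((560,800,3),np.uint8);c[:,:400]=cv2.resize(im[190:330,230:330],(400,560),interpolation=2);c[:,400:]=cv2.resize(sc[180:236,205:245],(400,560),interpolation=2);cv2.imwrite('pics/z7.png',c)
E
```

```text
clock: 26.05
ee_pos: [0.5423, 0.0444, 0.0825]
tool_rot: [3.14, -0.0, 1.447]
force: [-5.8, 0.8, 11.8]
gripper_width: 0.0085
grasp_force: 117.6
clock: 27.05
ee_pos: [0.5423, 0.0443, 0.0825]
tool_rot: [3.139, 0.0, 1.42]
force: [-4.9, -0.1, 12.2]
gripper_width: 0.0083
grasp_force: 117.5
[-4.8887 -0.1337 12.2093] [-0.0553  1.2312  0.4872] [3.1394 0.     1.4202] 101.58683040062402
```

View pics/z7.png

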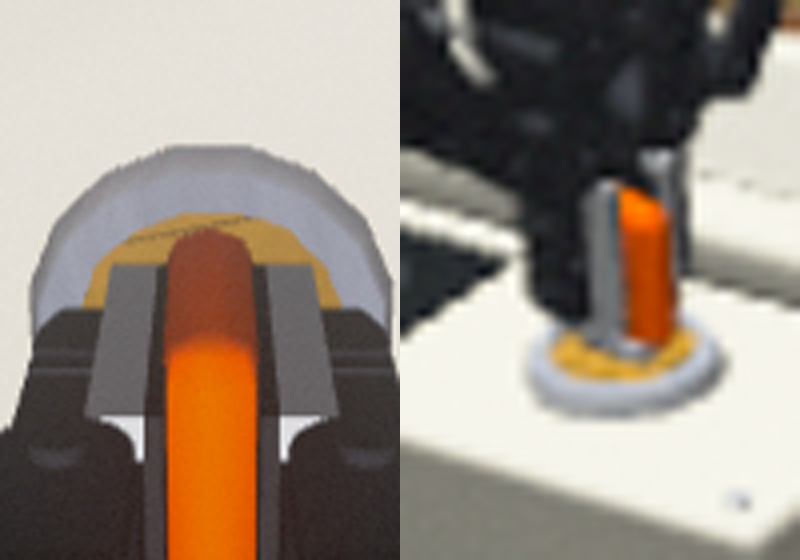

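The plug's mark lags the hand by about 11° of its 101.6°, so the plug is at about 90°. The 0.49 N m twist, well above the spring's 0.13, confirms the stop. Key still home at z 0.0825.

```bash
python3 -c "
from h import *
print(hand_in())"
```

```text
the job is handed in; nothing more can be done
None
```

I entered white, blue, yellow, pushed the orange key fully home and turned it clockwise to the stop (about 90° by my readings); I handed in still gripping it turned and fully in, but the hand-in returned no verdict.

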